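# Take the drill guide out of the pocket-hole jig

## Robot

A 6-joint arm with a two-finger parallel gripper is mounted at the origin on the work surface. World frame = base frame: x ahead of the robot, y to its left, z up, the work surface at z = 0. Lengths are in m, angles in rad, forces in N, time in s.
With the tool pointing down it reaches from about 0.3 to 0.95 m from the base axis. Payload 3.1 kg.
Tool frame: the origin (TCP) lies midway between the tips of the shut fingers; the grasp point (between the pads) lies grip_point_offset behind it (grip_point_offset is the distance from the TCP to the grasp point, in m); z points along the fingers, y is the line along which they close (so a half turn about z gives the same grasp; the last joint's range is limited). The gripper opens to 85 mm and grips with 20 to 120 N. Pads are 22 mm wide; open, the fingers measure 114 mm over their backs; the gripper's body (76 mm by 85 mm) begins 54 mm behind the grasp point. The pads swing forward as they close: fully open they stand 13 mm farther back than shut.
Start: joints at [1.252, 0.308, 1.634, -0, 1.2, -0.07], TCP at [0.154, 0.606, 0.231] pointing down, gripper open.
Joint ranges: [-3.06, 3.06], [-0.79, 1.96], [0.05, 2.63], [-1.19, 4.34], [0.05, 2.64], [-2.94, 2.94]. Speed limits (rad/s): [2.79, 2.79, 3.14, 3.14, 3.14, 3.14].

## Interface

Orientations are given as [roll, pitch, yaw] about the fixed x, y, z axes, in that order (R = Rz(yaw) Ry(pitch) Rx(roll)).
In Python, from station import goto, move_straight, movej, release, grasp, dwell, ik, snapshot, MotionError, finish_job, current_time, current_joint_positions, current_qvel, current_effort, current_eef_pos, current_ee_rot, current_force, current_ft_torque, current_gripper_width, current_grasp_force, grip_point_offset gives the robot as it stands. Calls block until the motion is done:
- goto(position, orientation): joint-space move of the TCP to a pose.
- move_straight(position, orientation=None, v=0.15): straight line of the TCP; orientation=None keeps the orientation; v is the mean speed in m/s.
- movej(angles): joint-space move.
- release() and grasp(): open the fingers fully, or close them until they stop; the grip force is fixed at half the most.
- dwell(seconds).
- ik(position, orientation): joint angles nearest the present ones, or None.
- snapshot(name): name is "side" or "top"; returns a dict with "frame" (420x560x3 uint8, blue, green, red), "mtx" (3x3 intrinsics, pixels), "k1" (the pictures are not rectified: a ray, as slopes to the right and down, at radius r is drawn at 1 + k1 r^2 times it, then the intrinsics apply), "R" (3x3) and "t" (3): a world point X has camera coordinates R X + t. Camera axes: x right, y down, z forward; pixel columns grow to the right and rows downward; lengths in m; the calibration is good to about 2 mm. A picture is of the moment at which its call begins. There is no depth.
A pose or a line that the arm cannot do raises MotionError and nothing moves.
- finish_job(): hands the job in; it is judged then, once.
Readings, each from a call of its own:
- current_time(): time.
- current_joint_positions(): joint angles.
- current_qvel(): joint speeds.
- current_effort(): joint torques, N m.
- current_eef_pos(): TCP position.
- current_ee_rot(): TCP orientation.
- current_force(): force on the tool from outside, world axes, zero at the start.
- current_ft_torque(): the same for the moment, N m.
- current_gripper_width(): opening from 0.0 (shut) to 1.0 (fully open).
- current_grasp_force(): force on a finger pad.
Only numpy, scipy, OpenCV 4.12 (cv2) and the standard library are available. Lean on these libraries where they do the work, as an engineer would, in place of code of your own. Each camera call takes 0.05 s, during which the arm holds its last target. There are 200 camera calls.

## Task

Take the orange drill guide out of the pocket-hole jig: swing the jig's red clamp handle back over centre until it is fully open, press the guide down until its catch lets go and it springs up, then draw it straight out and stand it upright on the floor of the empty bay of the grey tray. Set it down rather than drop it, leave the clamp open, and do not disturb the other things on the bench.

Things in the scene. Friction and masses are not known exactly. Their poses are not given: they have to be found in the camera images.
- jig: Pocket-hole drilling jig, fixed to the bench: plywood board 225 x 170 x 18 mm, dark base on it (top at z = 34 mm), steel toggle clamp on the line y = 0 (under z = 104 mm but for its handle), dark tower at x = -2 to 42 mm, 94 mm wide in y, top at z = 112 mm. The guide stands in the tower, its axis at x = 20, y = 0 mm. Origin on the bench under the jig, z up, +x from clamp to guide.
- clamp_handle (a joint): Red handle's swing about handle_pivot in the jig's x-z plane. 0: clamped, handle up, leaning 10 degrees to the guide (jig's +x). Grows as it swings back and down to the jig's -x; 1.75: open stop, handle level. Dead centre at 0.10. 1 to 3 N at the grip; stays where left. Clamped, its rubber pad sits 6 mm deep in a recess in the guide, which then cannot be pressed or drawn; open, it is 20 mm clear.
- handle_pivot (a point): Axis of the handle's pivot, which is parallel to the jig's y axis: at x = -106, y = 0, z = 89 mm in the jig's frame. Fixed.
- handle_grip (a point): Point on the axis of the red grip, 70 mm from the pivot (158 mm above the bench clamped, 89 mm open). The grip is a round bar 16 mm thick, from 38 to 100 mm from the pivot, straight out from it through this point.
- guide: Drill guide, loose: orange block 30 (its x) x 56 (its y) x 95 mm tall, about 0.2 kg, flat top with three steel bushes. Origin: centre of its underside, z up; its axes are the jig's at the start. Latched, its underside is 42 mm above the bench and a press-to-release catch keeps it from being pulled out. It has about 1 mm play in the tower and is free once its underside is over 112 mm.
- guide_top (a point): Centre of the guide's flat top, 95 mm over its underside; latched, 137 mm above the bench, 25 mm over the tower. With the clamp open, pressing it straight down 4 to 6 mm (rising to about 9 N; bottoms at 6.5 mm) lets the catch go; when the press is withdrawn a spring lifts the guide to 20 mm above its latched height, where it stays standing in the tower, free to draw up.
- tray: Grey open tray, fixed to the bench, 190 (its x) x 110 (its y) x 30 mm high, walls and floor 4 mm, one divider at x = 0 making two bays of about 89 x 102 mm inside. Origin: centre of its underside. The +x bay holds two loose steel stop collars, the -x bay is empty.
- empty_bay (a point): centre of the empty bay's floor (its surface, 4 mm above the bench), at x = -47 mm in the tray's frame; its axes are the tray's.
- collar0: steel stop collar, ring 26 mm across, 12 mm high, lying in the tray's +x bay; bystander, origin under its centre
- collar1: second steel stop collar, same size, in the same bay; bystander
- step_drill: stepped drill bit with a brass stop, 125 x 14 x 12 mm, lying on the jig's plywood board beside the base at its +y side; bystander, origin underneath
- jigsaw: green jigsaw standing on its steel shoe, about 250 x 78 x 200 mm, 2.2 kg; bystander, origin under the shoe
- glue: white bottle with an orange cap, 60 mm across, 170 mm tall; bystander, origin under its centre
- tape_measure: yellow tape measure, 72 x 40 x 64 mm; bystander, origin under its centre
- try_square: try square lying flat, steel blade 190 mm, dark wooden stock 115 mm, 18 mm thick; bystander, origin underneath
- offcut: plywood offcut, 130 x 60 x 18 mm; bystander, origin under its centre
- pencil: red carpenter's pencil, 8 mm thick, 148 mm long; bystander, origin under its middle

How it is judged:
On the way, in this order (a step that is already met when the one before it is completed fails the run):
1. the clamp handle has been swung back over centre to its open stop (beyond 1.5 of 1.75 rad), the guide still in the tower (value of joint clamp_handle above 1.5 rad and z of guide in the frame of jig below 0.05 m and x of guide in the frame of jig between 0.01 and 0.03 m and y of guide in the frame of jig between -0.01 and 0.01 m), for 0.1 s.
2. pressed, the guide has tripped its catch and sprung up at least 14 mm, still upright in the tower (z of guide in the frame of jig between 0.056 and 0.11 m and angle between guide's own z axis and vertical below 0.15 rad and x of guide in the frame of jig between 0.01 and 0.03 m and y of guide in the frame of jig between -0.01 and 0.01 m), for 0.1 s.
3. the guide has been drawn up out of the tower (z of guide in the frame of jig above 0.113 m), for 0.05 s.
At the end, for the whole second after the job is handed in: the guide stands upright (within 0.12 rad) on its underside on the floor of the tray's empty bay (underside within 6 mm of the bay floor), at rest and released, and the clamp handle is still open (beyond 1.5 rad) (x of guide in the frame of tray between -0.085 and -0.01 m and y of guide in the frame of tray between -0.045 and 0.045 m and z of guide in the frame of tray between -0.002 and 0.01 m and angle between guide's own z axis and vertical below 0.12 rad and linear speed of guide below 0.02 m/s and value of joint clamp_handle above 1.5 rad); the robot touches nothing.
It fails at once if the guide is dropped into the tray (faster than 0.6 m/s with its underside less than 60 mm over the bay floor) (linear speed of guide above 0.6 m/s and horizontal distance between guide and empty_bay below 0.07 m and height (world z) of guide below 0.064 m).
It fails at once if the guide is thrown (faster than 1.5 m/s) (linear speed of guide above 1.5 m/s).
It fails at once if a bystander is pushed more than 30 mm from its place (distance of any of jigsaw, glue, tape_measure, try_square, offcut, pencil, step_drill, collar0, collar1 from where it was at the start of the episode above 0.03 m).
It fails at once if the jigsaw, the glue bottle or the tape measure is tipped over (angle between any of jigsaw, glue, tape_measure's own z axis and vertical above 0.5 rad).
It also fails if it takes over 54 s, if anything falls off the work surface, if the arm or the gripper's body presses on something with over 40 N, if the wrist force passes 120 N, or if a joint passes its speed limit or range.

## Working session

There is one attempt and no reset: what is moved stays moved. The work goes in short steps, each a Python script; the robot and the scene stay as the last script left them, time stands still between calls to the robot, and variables do not carry over. Pictures are saved under pics/ and viewed, at most 10 in all, crops included, and the job is handed in when it is done.

```bash
mkdir -p pics; ls; python3 - <<'E'
from station import *
import cv2,pickle
d={}
for n in("top","side"):
    s=snapshot(n); d[n]=s; cv2.imwrite(f"pics/{n}0.png",s["frame"])
    print(n,s["mtx"].tolist(),s["k1"],(-s["R"].T@s["t"]).round(3),s["R"].round(3).tolist())
pickle.dump(d,open("s0.pkl","wb"))
print(current_time(),grip_point_offset,current_ee_rot(),current_gripper_width())
E
```

```text
pics
top [[388.255374022556, 0.0, 276.7327619023521], [0.0, 388.255374022556, 212.44190231891412], [0.0, 0.0, 1.0]] -0.03546756339621083 [0.397 0.027 1.131] [[0.001, -1.0, 0.004], [-0.984, -0.002, -0.177], [0.177, -0.004, -0.984]]
side [[500.29814835712335, 0.0, 272.746741502667], [0.0, 500.29814835712335, 208.43139116594406], [0.0, 0.0, 1.0]] 0.030638515171405308 [-0.136 -0.881  0.814] [[0.776, -0.631, 0.019], [-0.307, -0.403, -0.862], [0.551, 0.663, -0.506]]
0.1 0.0187 [-3.13950872e+00 -1.47873009e-04  2.89278697e+00] 1.0024324689765665
```

View pics/top0.png

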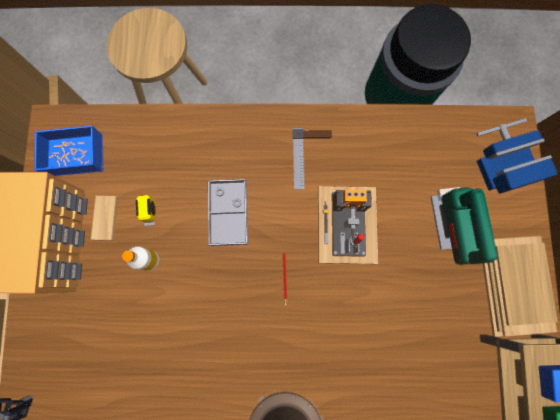

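View pics/side0.png

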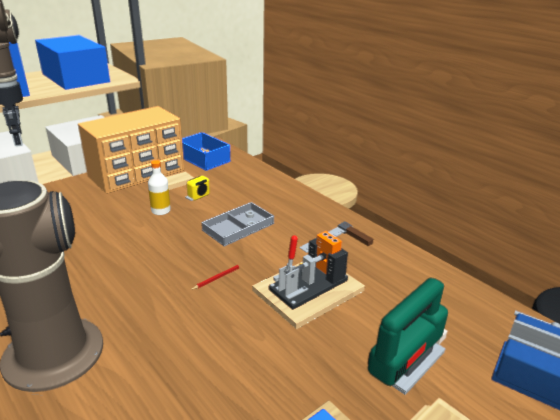

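```bash
cat > h.py <<'E'
import numpy as np,cv2,pickle
def und(s,uv):
    # drawn = (1+k1 r^2)*true slopes
    D=np.array([s["k1"],0,0,0,0.]); return cv2.undistortPoints(np.float64(uv).reshape(-1,1,2),s["mtx"],D).reshape(-1,2)
def cast(s,uv,z):
    p=und(s,uv); d=np.c_[p,np.ones(len(p))]@s["R"]; c=-s["R"].T@s["t"]
    return c+d*((z-c[2])/d[:,2])[:,None]
def proj(s,X):
    return cv2.projectPoints(np.float64(X).reshape(-1,1,3),cv2.Rodrigues(s["R"])[0],s["t"],s["mtx"],np.array([s["k1"],0,0,0,0.]))[0].reshape(-1,2)
E
python3 - <<'E'
from h import *
d=pickle.load(open("s0.pkl","rb"));t=d["top"]["frame"];s=d["side"]["frame"]
a=cv2.resize(t[180:270,310:390],None,fx=6,fy=6,interpolation=cv2.INTER_CUBIC)
b=cv2.resize(s[225:325,250:370],None,fx=5,fy=5,interpolation=cv2.INTER_CUBIC)
im=np.zeros((600,800,3),np.uint8); im[:540,:480]=a
c=cv2.resize(t[175:250,203:253],None,fx=6,fy=6,interpolation=cv2.INTER_CUBIC); im[:450,490:790]=c
cv2.imwrite("pics/crop1.png",im); cv2.imwrite("pics/crop2.png",b)
T=d["top"]
hsv=cv2.cvtColor(t,cv2.COLOR_BGR2HSV)
def big(m,z,name):
    cs=cv2.findContours(m,cv2.RETR_EXTERNAL,cv2.CHAIN_APPROX_NONE)[0]; c=max(cs,key=cv2.contourArea)
    w=cast(T,c.reshape(-1,2),z)[:,:2]; r=cv2.minAreaRect(np.float32(w*1000)); print(name,cv2.boundingRect(c),r)
def roi(m,x0,x1,y0,y1):
    o=np.zeros_like(m);o[y0:y1,x0:x1]=m[y0:y1,x0:x1];return o
print("board px",hsv[188,322],hsv[170,340],hsv[255,322],"tray",hsv[230,225],hsv[183,212],hsv[170,225])
h,S,v=cv2.split(hsv)
big(roi(((S<60)*255).astype(np.uint8),195,262,165,260),.03,"tray")
big(roi(((h>8)&(h<22)&(S>200)&(v>150)).astype(np.uint8)*255,335,375,180,215),.137,"orange")
big(roi((((h<6)|(h>174))&(S>150)).astype(np.uint8)*255,340,375,215,260),.15,"red")
big(roi(((v>185)).astype(np.uint8)*255,312,385,178,270),.018,"board")
E
```

```text
board px [ 15 109 212] [ 14 153 152] [ 16 104 223] tray [129   9 191] [154  17 108] [ 14 157 156]
tray (208, 179, 40, 67) ((598.1767578125, 165.0616912841797), (191.16275024414062, 111.66957092285156), 2.2558517456054688)
orange (345, 190, 21, 12) ((621.6190795898438, -183.1129150390625), (52.7164421081543, 29.452251434326172), 88.21708679199219)
red (354, 234, 10, 10) ((506.62945556640625, -184.77337646484375), (14.204495429992676, 27.59137725830078), 44.057586669921875)
board (319, 185, 59, 79) ((565.6580810546875, -184.49070739746094), (168.3556365966797, 226.5684814453125), 88.78488159179688)
```

View pics/crop1.png

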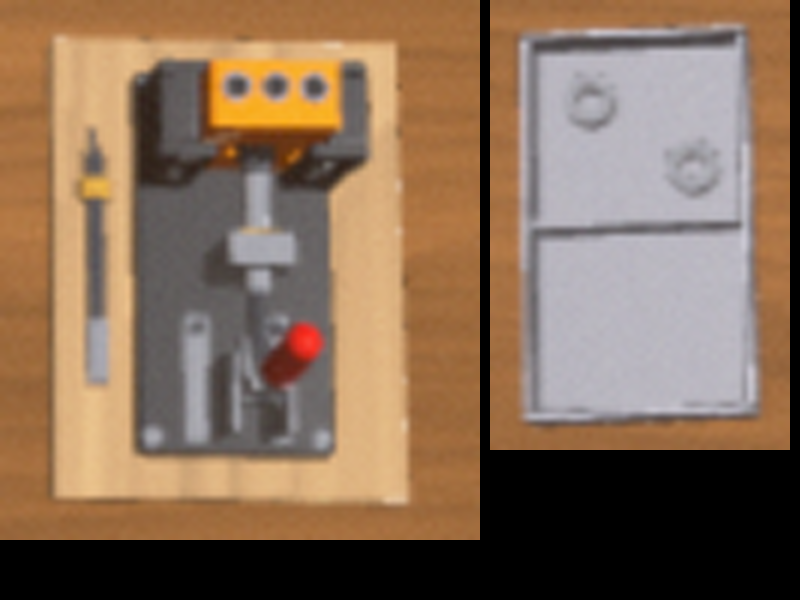

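The jig points along world +x with very little yaw, and its guide top centre is at about (275,90) in the crop. The red handle leans up at (305,340). The tray is at right with its empty bay nearest the robot. I'll refine the guide position with the side view.

```bash
python3 - <<'E'
from h import *
d=pickle.load(open("s0.pkl","rb"));S=d["side"];T=d["top"]
G=np.array([.6216,-.183]);
for yaw in(-.02,):
    c,s=np.cos(yaw),np.sin(yaw);R=np.array([[c,-s],[s,c]])
    L=np.array([[-15,-28],[15,-28],[15,28],[-15,28]])/1000
    X=np.c_[L@R.T+G,np.full(4,.137)]
    print(proj(T,X).round(1).tolist()); ps=proj(S,X); print(ps.round(1).tolist())
x0,y0=300,220
a=cv2.resize(S["frame"][y0:y0+60,x0:x0+60],None,fx=10,fy=10,interpolation=cv2.INTER_CUBIC)
b=cv2.resize(T["frame"][183:183+20,335:335+20*1+20],None,fx=0+5,fy=5,interpolation=cv2.INTER_CUBIC)
for p in ps: cv2.circle(a,tuple(int(v) for v in (p-[x0,y0]+.5)*10),4,(255,0,255),-1)
im=np.zeros((600,800,3),np.uint8);im[:,:600]=a;
q=proj(T,X)
for p in q: cv2.circle(b,tuple(int(v) for v in (p-[335,183]+.5)*5),2,(255,0,255),-1)
im[:100,600:800]=b;cv2.imwrite("pics/crop3.png",im)
E
```

```text
[[365.7, 201.5], [365.5, 190.4], [344.3, 189.9], [344.4, 201.1]]
[[331.3, 244.1], [340.3, 240.0], [324.4, 229.8], [315.5, 233.7]]
```

View pics/crop3.png

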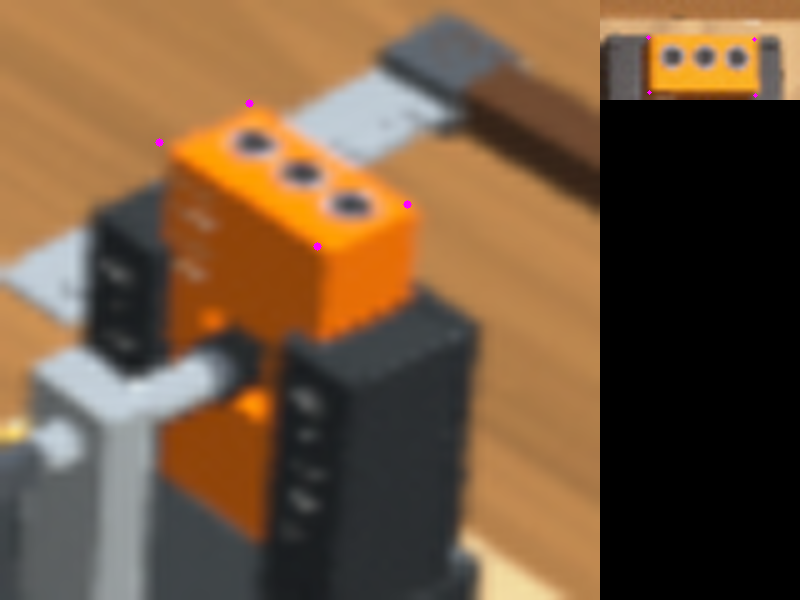

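```bash
cat >> h.py <<'E'
YAW=-.02; G=np.array([.622,-.184]); c_,s_=np.cos(YAW),np.sin(YAW)
J0=G-.02*np.array([c_,s_])
DOWN=[np.pi,0,YAW]
def jig(x,y,z): return [J0[0]+c_*x-s_*y, J0[1]+s_*x+c_*y, z]
E
python3 - <<'E'
from h import *
from station import *
goto([.40,.25,.33],DOWN)
grasp()
goto(jig(-.052,0,.26),DOWN); print(current_time())
move_straight(jig(-.052,0,.150),v=.2)
for k,ph in enumerate(np.linspace(-.1,1.68,10)):
    r=.062+.014*k/9
    x=-.106-r*np.sin(ph)+.008*np.cos(ph)+.011; z=.089+r*np.cos(ph)+.008*np.sin(ph)
    move_straight(jig(x,0,z),v=.1)
    print(round(ph,2),np.round(current_eef_pos(),3),np.round(current_force(),1))
print(current_time())
s=snapshot("side");cv2.imwrite("pics/side1.png",cv2.resize(s["frame"][180:330,230:400],None,fx=3,fy=3))
E
```

```text
4.4
-0.1 [ 0.522 -0.182  0.151] [0.3 0.2 0.7]
0.1 [ 0.509 -0.182  0.153] [-0.5  0.2 -0.9]
0.3 [ 0.496 -0.181  0.153] [-1.   0.3 -0.1]
0.49 [ 0.482 -0.181  0.151] [-0.8  0.1  0.8]
0.69 [ 0.469 -0.181  0.146] [ 0.1 -0.5  1. ]
0.89 [ 0.457 -0.18   0.139] [-0.1  0.1  1. ]
1.09 [ 0.447 -0.18   0.129] [ 0.2 -0.5 -0.2]
1.28 [ 0.439 -0.18   0.117] [ 0.3 -0.4 -0.3]
1.48 [ 0.433 -0.18   0.103] [ 1.6  0.2 -0.7]
1.68 [ 0.435 -0.182  0.096] [-8.   7.2 37.9]
8.1417
```

View pics/side1.png

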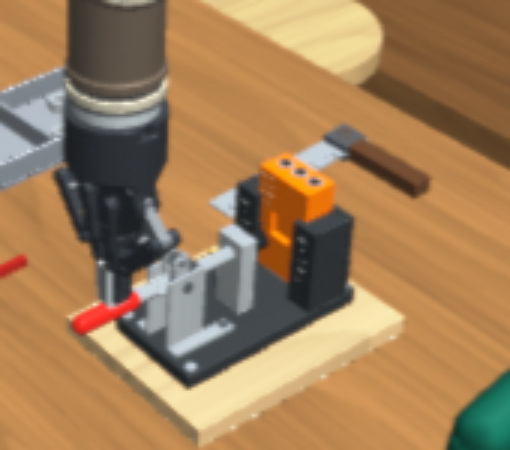

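The picture shows the red handle level at about (105,315), so the clamp is open. The fingertips press on it with 38 N. I'll lift off, check the handle against the pivot height, and then press the guide.

```bash
python3 - <<'E'
from h import *
from station import *
p=current_eef_pos()
move_straight([p[0],p[1],.20],DOWN,v=.2)
goto(jig(.02,0,.22),DOWN)
s=snapshot("side");
P=np.array([jig(-.106-r*np.sin(a),0,.089+r*np.cos(a)) for a in(1.5,1.75) for r in(.038,.07,.1)])
q=proj(s,P);print(q.round(1).tolist())
hsv=cv2.cvtColor(s["frame"],cv2.COLOR_BGR2HSV);m=(((hsv[...,0]<6)|(hsv[...,0]>174))&(hsv[...,1]>150)).astype(np.uint8);m[:,:245]=0;m[:,340:]=0;m[:200]=0;m[340:]=0
ys,xs=np.nonzero(m);print(len(xs),xs.min(),xs.max(),ys[xs<xs.min()+3].mean(),ys[xs>xs.max()-3].mean())
im=s["frame"].copy()
a=cv2.resize(im[180:330,230:400],None,fx=4,fy=4)
for i,v in enumerate(q): cv2.circle(a,tuple(int(w) for w in (v-[230,180]+.5)*4),2,(255,0,255) if i<3 else (0,255,0),-1)
cv2.imwrite("pics/side2.png",a)
print(current_time(),current_force().round(1) if hasattr(current_force(),'round') else current_force())
E
```

```text
[[275.1, 276.6], [264.1, 281.0], [253.4, 285.3], [275.1, 279.7], [264.3, 286.9], [253.9, 293.7]]
149 254 275 287.7857142857143 280.0
9.725 [-0.4 -0.4 -0.3]
```

View pics/side2.png

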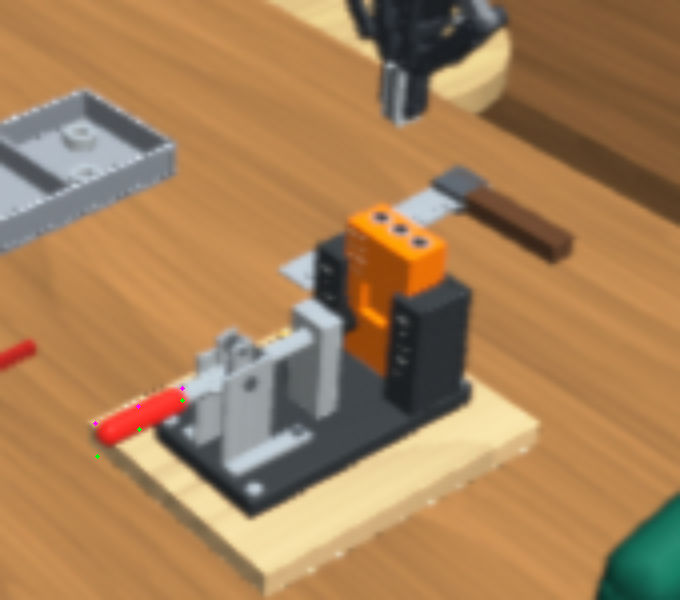

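The handle lies level, with its tip near (105,435). My overlay angles are measured from vertical, so the joint reads about 1.73 and the clamp is open. Next I'll press the guide.

```bash
python3 - <<'E'
from h import *
from station import *
move_straight(jig(.02,0,.142),DOWN,v=.2)
for z in(.135,.1335,.132,.131,.1303):
    move_straight(jig(.02,0,z),DOWN,v=.04); f=np.array(current_force()); print(z,current_eef_pos()[2].round(4),f.round(1))
    if f[2]>20: break
move_straight(jig(.02,0,.175),DOWN,v=.08)
move_straight(jig(.02,0,.25),DOWN,v=.25)
dwell(.2)
print(current_time())
S=snapshot("side");T=snapshot("top")
a=cv2.resize(S["frame"][200:300,280:380],None,fx=5,fy=5);b=cv2.resize(T["frame"][180:270,320:370],None,fx=5,fy=5)
im=np.zeros((500,760,3),np.uint8);im[:,:500]=a;im[:450,505:755]=b
L=np.array([[-15,-28],[15,-28],[15,28],[-15,28]])/1000
for p in proj(S,[jig(.02+x,y,.157) for x,y in L]): cv2.circle(im,tuple(int(v) for v in (p-[280,200]+.5)*5),2,(255,0,255),-1)
cv2.imwrite("pics/pressed.png",im)
E
```

```text
0.135 0.1371 [ 0.2 -1.6  4.9]
0.1335 0.1359 [-0.4 -1.   6.4]
0.132 0.1346 [ 0.1 -0.5  7.2]
0.131 0.1336 [0.7 0.3 7.4]
0.1303 0.1329 [0.1 0.1 6.8]
12.95
```

View pics/pressed.png

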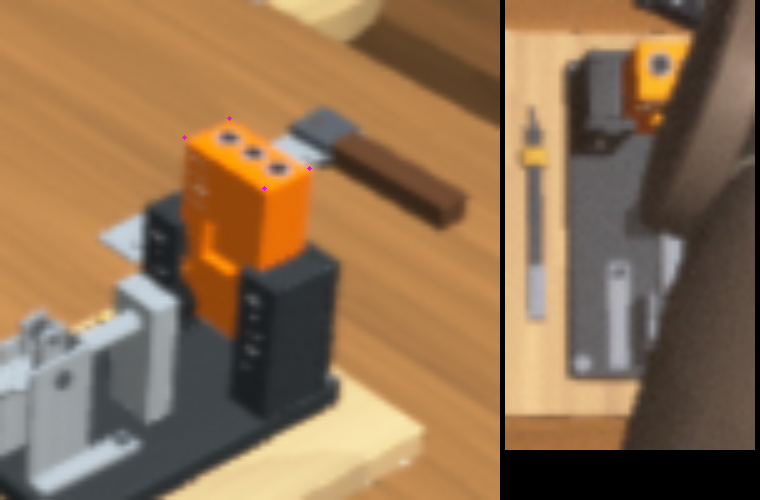

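The guide stands about 16 px above the tower now, against 9 px before. That means it sprung to about 157 mm, still upright. Next I'll grip it across its 30 mm side.

```bash
python3 - <<'E'
from h import *
from station import *
O=[np.pi,0,YAW+np.pi/2]
release(); goto(jig(.02,0,.25),O)
move_straight(jig(.02,0,.121),O,v=.15)
grasp(); f=np.array(current_force()); p=np.array(current_eef_pos())
print(current_time(),"w",current_gripper_width(),"gf",current_grasp_force(),"F",f.round(1),p.round(4),jig(.02,0,.121))
for z in(.125,.135):
    move_straight(jig(.02,0,z),O,v=.05);print(np.round(current_force(),1),current_gripper_width())
move_straight(jig(.02,0,.26),O,v=.12)
print(current_time(),np.round(current_force(),1),current_gripper_width(),current_eef_pos())
S=snapshot("side");cv2.imwrite("pics/lift.png",cv2.resize(S["frame"][130:330,230:400],None,fx=3,fy=3))
E
```

```text
16.7917 w 0.34357899102034556 gf 63.26963424682617 F [-0.1  0.2  2.5] [ 0.6223 -0.1841  0.1217] [np.float64(0.622), np.float64(-0.184), 0.121]
[-0.3 -0.8 -1.8] 0.34612524849425025
[-0.5 -1.  -1.9] 0.34196642224591306
18.5833 [-0.4 -1.2 -1.8] 0.3428655751981092 [ 0.62117863 -0.18371878  0.25863168]
```

View pics/lift.png

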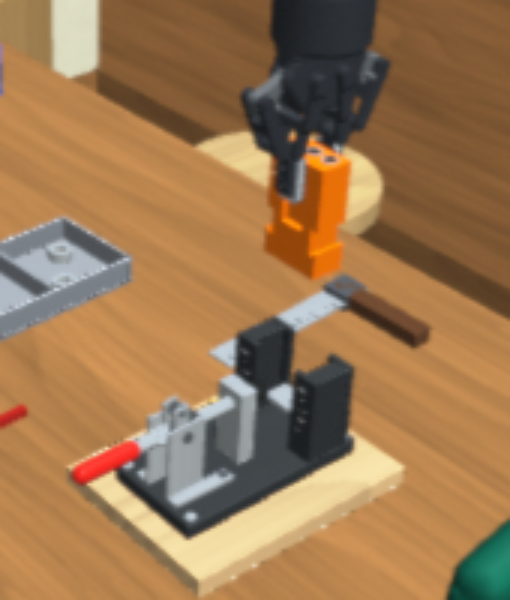

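The guide is held upright in the fingers and clear of the tower, and the handle is still open. Now I'll place it.

```bash
python3 - <<'E'
from h import *
from station import *
O=[np.pi,0,.035+np.pi/2]; x,y=.5515,.1625
goto([x,y,.24],O)
move_straight([x,y,.09],v=.15)
move_straight([x,y,.072],v=.05)
dwell(.2); f0=current_force()[2]; z=.070
while z>.055:
    move_straight([x,y,z],v=.03); f=current_force()[2]; print(round(z,4),round(current_eef_pos()[2],4),round(f-f0,1))
    if f-f0>4: break
    z-=.0015
dwell(.2)
release(); dwell(.3)
move_straight([x,y,.25],v=.15)
goto([.40,.0,.35],O)
dwell(.3); print(current_time(),np.round(current_force(),1))
S=snapshot("side");T=snapshot("top")
im=np.zeros((560,780,3),np.uint8)
im[:480,:480]=cv2.resize(S["frame"][160:320,180:340],None,fx=3,fy=3)
im[:500,490:780]=cv2.resize(T["frame"][160:260,200:258],None,fx=5,fy=5)
cv2.imwrite("pics/placed.png",im)
E
```

```text
0.07 0.0699 0.1
0.0685 0.0684 -1.4
0.067 0.0668 -0.4
0.0655 0.0653 -0.2
0.064 0.0638 -0.8
0.0625 0.0637 8.5
27.0667 [ 0.7 -0.2  1. ]
```

View pics/placed.png

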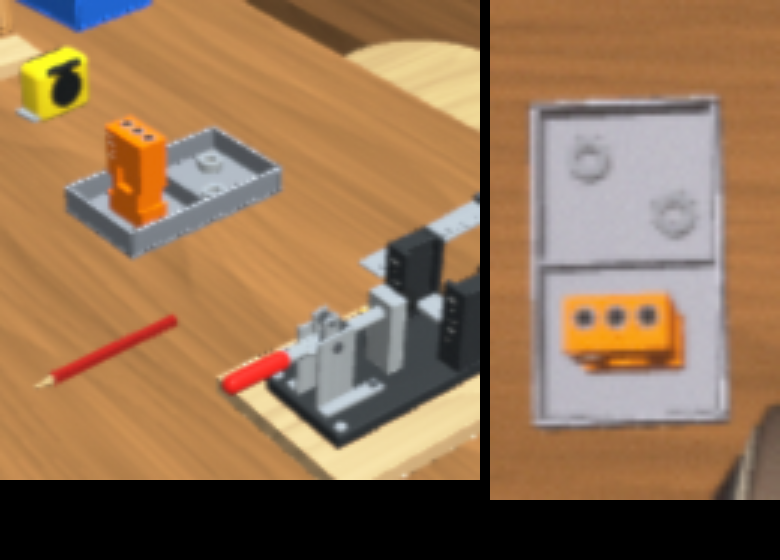

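The guide stands upright in the empty bay, at (137,170) in the side crop and (617,330) in the top crop. The handle is open and the other things are undisturbed.

```bash
python3 -c "
from station import *
print(finish_job())"
```

```text
the job is handed in; nothing more can be done
None
```

The guide is out of the jig and standing upright in the tray's empty bay with the clamp left open; the job was handed in at about 27 s of the allowed 54 s, and no verdict came back.

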